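Extend the telescopic brush and take it up

ROBOT

A 6-joint arm with a two-finger parallel gripper is mounted at the origin on the work surface. World frame = base frame: x ahead of the robot, y to its left, z up, the work surface at z = 0. Lengths are in m, angles in rad, forces in N, time in s.
With the tool pointing down it reaches from about 0.35 to 0.775 m from the base axis. Payload 7.3 kg.
Tool frame: the origin (TCP) lies at the centre of the arm's flange, where the gripper is bolted on; the fingertips stand 178 mm ahead of it and the grasp point (between the pads) lies 159 mm ahead of it; x points along the fingers, y is the direction in which the jaws open and shut, and the axes are right-handed (so a half turn about x gives the same grasp; the last joint's range is limited). The gripper opens to 92 mm and grips with 3 to 60 N. Pads are 19 mm wide; open, the fingers measure 130 mm over their backs; the gripper's body (75 mm by 190 mm) begins 47 mm behind the grasp point.
Start: joints at [-1.386, 0.342, 1.524, -0, 1.275, -0.146], TCP at [0.171, -0.497, 0.405] pointing down, gripper open.
Joint ranges: [-2.53, 2.53], [-0.77, 2.02], [0.04, 2.7], [-1, 4.14], [0.28, 2.66], [-3.11, 3.11]. Speed limits (rad/s): [2.57, 2.57, 3.14, 3.14, 3.14, 3.14].

INTERFACE

Orientations are given as [roll, pitch, yaw] about the fixed x, y, z axes, in that order (R = Rz(yaw) Ry(pitch) Rx(roll)).
In Python, from cell import readout, cams, workorder gives the robot as it stands.
- The arm moves only by the shell command python3 -m inch 'ROWS' [FORCE]. ROWS is text: rows parted by semicolons, each of 5 numbers parted by spaces: the shift along the world's x, y, z in mm, then the turn about the world's z in rad, then the opening, from 0 (shut) to 1 (fully open). A call has 1 to 8 rows; each row shifts and turns the commanded pose from where the row before left it; what a row does not reach is not made up. A row lasts 1/12 s, in which the tool goes at most 41.7 mm and 7.16 degrees, less where a joint would pass 70% of its speed; a pose out of reach is approached as far as the arm can. A call is refused whole if a number of a shift passes 41.7 or a number of a turn 0.125, either way. A call with a gripper value outside its range is refused whole. The fingers move at their own pace and stop on an object; FORCE is the grip in N (left out, the last holds). Time passes only in rows, so rows that do not move let the fingers close. It gives the time, the measured TCP pose, the force and the opening at its end, in the units of the state.
- readout.observe(): the state, without advancing time (a new reading comes with each control period).
- cams.read_camera(name): name is "scene" or "top" or "wrist"; returns a dict with "color" (420x560x3 uint8, red, green, blue), "fx", "fy", "cx", "cy" (pixels), "world_to_cam" (4x4, takes a point from world to camera coordinates); the wrist camera has in their place "T_tool_cam" (4x4, takes a point from camera to tool coordinates, whose origin is the TCP and whose axes are the tool frame's). Camera axes: x right, y down, z forward; pixel columns grow to the right and rows downward; lengths in m; the calibration is good to about 2 mm. A picture is of the moment at which its call begins: read the wrist's pose just before it. There is no depth.
- workorder.hand_in(): hands the job in, once; it reports no verdict.
The state is a dict: "time": time; "qpos": joint angles; "qvel": joint speeds; "joint_efforts": joint torques, N m; "tool_pos": TCP position; "tool_rot": TCP orientation; "contact_force": force on the tool from outside, world axes, zero at the start; "torque": the same for the moment, N m; "opening": finger opening in m.
Only numpy, scipy, OpenCV 4.12 (cv2) and the standard library are available. Lean on these libraries where they do the work, as an engineer would, in place of code of your own. Each camera call takes 0.05 s, during which the arm holds its last target.

TASK

Get the telescopic brush ready for sweeping the top of the alcove: squeeze in the release button in the side of its grip, draw the grip out past the first stop to the second and last stop while the cradle holds the head back, and let the button spring out again so that the handle is locked there. Then lift the whole extended brush up out of its cradle, about 12 cm, and finish while still holding it there level, locked at full length, with nothing else carrying it. Leave the loaf tins, the glass jar, the scraper and the heat mat's button alone.

Things in the scene. Friction and masses are not known exactly. Their poses are not given: they have to be found in the camera images.
- cradle: Stainless cradle screwed to the shelf: base plate 170 x 80 x 6 mm, two posts 14 mm thick, 49 wide, 82 high at x = -65 and +66 mm, each with a U notch 25 mm wide, open at the top, floor 64 mm above the shelf; 117 mm between the posts is free for a gripper. Origin: under the base plate's centre, on the shelf. +x runs along the brush lying in it, towards its head.
- brush: Telescopic brush, 0.3 kg, lying level in the notches. Origin on its axis midway between the posts, 75 mm above the shelf, within 25 mm of its balance point when extended; +x along the axis to the head, +z up. Outer part: flat-sided aluminium tube 22 x 22 mm, x = -120 to +80, black collar 28 x 28 mm at x = -124 to -104, stop holes in the -y side. Lifts straight up out of the notches.
- handle (a joint): How far the inner tube with the grip is drawn out of the brush to its -x, in m: 0 home, locked; 0.060 first stop; 0.120 second stop, solid end of travel. It slides (about 2 N) only while the button is in; if let go between stops the button springs out at the next stop and locks there, 2 mm play. Before it slides the whole brush may shift up to 6 mm in the cradle.
- button (a joint): Travel of the release button into the grip's side, in m: 0 sprung out (locked in a stop), 0.005 fully in (0.5 mm proud of the grip). It frees the handle beyond 0.0035; let go between stops it rests at about 0.0035. Spring 2.2 N at first, 6.5 N fully in. A pinch across the grip's width at the button presses it with one finger.
- button_face (a point): Centre of the outer face of the round steel release button, 16 mm across, standing 5.5 mm out of the grip's -y side (brush frame) when released, at the height of the axis, 74 mm from the grip's end, 171 mm to -x of the brush origin when home. It moves to the brush's +y when pressed.
- grip_end (a point): Centre of the end face of the grip, on the brush axis, 245 mm to -x of the brush origin when home, 365 when extended. The grip is a black bar 115 mm long (from here towards the head), 28 mm wide along y, 34 mm high.
- head (a point): Centre of the brush's beech head (33 mm long, 120 wide, 34 high), 93.5 mm to +x of the brush origin; bristles reach 155 mm from the origin. Its shoulder, at x = 77 mm, bears on the cradle post at +66 mm when the handle is drawn out.
- tins: Bystander: stack of three aluminium loaf tins, 110 x 230 mm, 100 mm high; origin at the centre of the underside.
- jar: Bystander: glass storage jar with swing clamp lid, 100 mm across, 150 mm high; origin at the centre of the underside.
- scraper: Bystander: flat plastic dough scraper, 95 x 110 mm, 9 mm thick; origin at the underside.
- mat_button (a joint): Bystander: press button of the heat mat, travel in m, 0 as it stands; the mat (200 x 240 mm, up to 33 mm high at the button) lies to the robot's right, fixed.
There are look-alikes about, which are no part of the job. What is shaped like the cradle but yellow is not meant.

How it is judged:
On the way, in this order (a step that is already met when the one before it is completed fails the run):
1. the release button is squeezed in by the fingers (value of joint button above 0.0035 m and contact force between the fingers and brush above 1 N), for 0.1 s.
2. the handle is drawn out to the second stop (value of joint handle above 0.116 m), for 0.1 s.
3. the button has sprung out again: the handle is locked at the second stop (value of joint handle above 0.116 m and value of joint button below 0.0015 m), for 0.2 s.
At the end, for the whole second after the job is handed in: Handle drawn out over 116 mm, button under 1.5 mm in; brush origin over 155 mm up, head over 120, grip end over 80 mm, axis level within 0.3 rad; fingers hold it (over 2 N), at rest (under 0.05 m/s), touching neither cradle, tins nor jar (all of step 3 and height (world z) of brush above 0.155 m and height (world z) of head above 0.12 m and height (world z) of grip_end above 0.08 m and angle between brush's own x axis and vertical between 1.27 and 1.87 rad and contact force between the fingers and brush above 2 N and contact force between brush and cradle below 0.1 N and contact force between brush and tins below 0.1 N and contact force between brush and jar below 0.1 N and linear speed of brush below 0.05 m/s); the arm keeps its last pose, push and grip.
It fails at once if the loaf tins are shoved (distance of tins from where it was at the start of the episode above 0.03 m).
It fails at once if the glass jar is shoved (distance of jar from where it was at the start of the episode above 0.03 m).
It fails at once if the glass jar is tipped (angle between jar's own z axis and vertical above 0.3 rad).
It fails at once if the scraper is shoved (distance of scraper from where it was at the start of the episode above 0.03 m).
It fails at once if the heat mat's button is pressed (value of joint mat_button above 0.003 m).
It also fails if it takes over 45 s, if anything falls off the work surface, if the arm or the gripper's body presses on something with over 40 N, if the wrist force passes 120 N, or if a joint passes its speed limit or range.

## Working session

There is one attempt and no reset: what is moved stays moved. The work goes in short steps, Python scripts to look and compute and a shell command to move; the robot and the scene stay as the last step left them, time stands still between calls to the robot, and variables do not carry over. Pictures are saved under pics/ and viewed, and the job is handed in when it is done.

```bash
ls; mkdir -p pics; python3 - <<'E'
from cell import readout, cams
import cv2
print(readout.observe())
for n in ("scene","top","wrist"):
    c=cams.read_camera(n); cv2.imwrite(f"pics/{n}0.png",c["color"][:,:,::-1])
    print(n,[c[k] for k in("fx","fy","cx","cy")],c.get("world_to_cam",c.get("T_tool_cam")))
E
```

```text
pics
{'time': 0.0, 'qpos': array([-1.38600821e+00,  3.42722460e-01,  1.52498404e+00,  1.72589783e-05,
        1.27537281e+00, -1.45996499e-01]), 'qvel': array([-5.21056992e-05,  1.08535994e-04, -1.31045479e-03, -2.38690301e-04,
        1.35820468e-04,  1.88799418e-03]), 'joint_efforts': array([-3.75180180e-04, -4.31243777e+01, -2.44225109e+01,  7.19920266e-02,
        5.58947877e-02, -1.29730879e-04]), 'tool_pos': array([ 0.17051461, -0.49640896,  0.4040564 ]), 'tool_rot': array([-1.72789366,  1.56930958,  1.74447857]), 'contact_force': array([ 0.13925052,  0.73599979, -0.5812033 ]), 'torque': array([ 0.07092994, -0.0241962 ,  0.01851253]), 'opening': 0.09175604834148461}
scene [432.35177707868286, 432.35177707868286, 270.679704818326, 201.50826197217424] [[ 0.28262147  0.9592098  -0.00645503 -0.20110281]
 [ 0.69690699 -0.20995132 -0.68574128 -0.33133446]
 [-0.65912499  0.18930666 -0.72781676  1.8660136 ]
 [ 0.          0.          0.          1.        ]]
top [530.2439009425649, 530.2439009425649, 282.0098024894512, 213.30577254278387] [[-0.01475052 -0.99988363  0.00389164  0.0352697 ]
 [-0.98253145  0.01377222 -0.18558632  0.57303194]
 [ 0.18551113 -0.00656115 -0.98262026  1.74926409]
 [ 0.          0.          0.          1.        ]]
wrist [294.25805838715706, 294.25805838715706, 283.37362541874614, 214.6071360224847] [[ 1.14911961e-04 -2.75325485e-01  9.61351062e-01  2.03710368e-02]
 [ 9.99999507e-01 -9.16938353e-04 -3.82137614e-04  8.24390967e-04]
 [ 9.86711883e-04  9.61350631e-01  2.75325244e-01 -7.49727275e-02]
 [ 0.00000000e+00  0.00000000e+00  0.00000000e+00  1.00000000e+00]]
```

View pics/scene0.png

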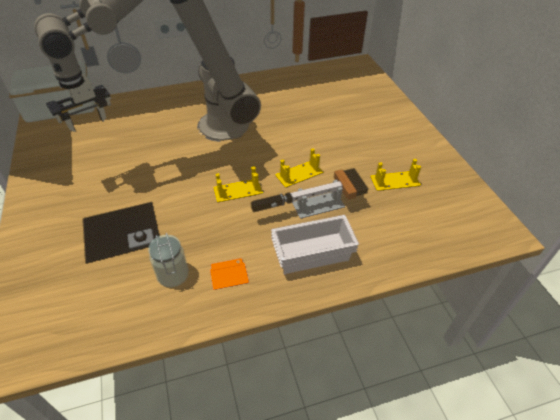

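View pics/top0.png

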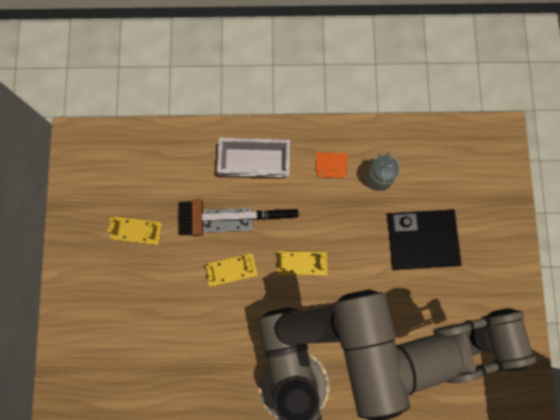

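View pics/wrist0.png

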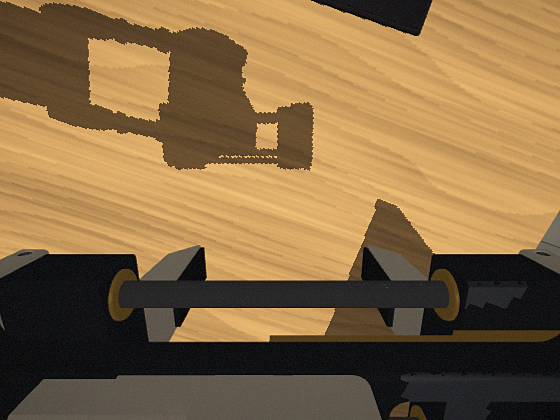

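The arm hides nothing of interest. The steel cradle and brush are at about (230,215) in the top view. The head, at (197,217), points to world +y, the grip ends at (298,213), the tins are at (254,158) and the jar at (384,170). Next I'll measure the brush.

```bash
cat > h.py <<'E'
from cell import readout, cams
import cv2, numpy as np
from scipy.spatial.transform import Rotation as Ro
def cam(n):
    s=readout.observe(); c=cams.read_camera(n)
    K=np.array([[c["fx"],0,c["cx"]],[0,c["fy"],c["cy"]],[0,0,1]])
    if n=="wrist":
        T=np.eye(4);T[:3,:3]=Ro.from_euler("xyz",s["tool_rot"]).as_matrix();T[:3,3]=s["tool_pos"]
        W=T@c["T_tool_cam"]
    else: W=np.linalg.inv(c["world_to_cam"])
    return c["color"],K,W
def onz(px,K,W,z):
    px=np.atleast_2d(px).astype(float)
    d=(W[:3,:3]@np.linalg.inv(K)@np.c_[px,np.ones(len(px))].T).T
    o=W[:3,3]; return o+d*((z-o[2])/d[:,2])[:,None]
def proj(P,K,W):
    C=np.linalg.inv(W); p=(K@(C[:3,:3]@np.atleast_2d(P).T+C[:3,3:])).T
    return p[:,:2]/p[:,2:]
E
python3 - <<'E'
from h import *
s=readout.observe();print(Ro.from_euler("xyz",s["tool_rot"]).as_matrix().round(3))
im,K,W=cam("top")
crop=im[120:290,95:475]; cv2.imwrite("pics/topc.png",cv2.resize(crop[:,:,::-1],None,fx=2.1,fy=2.1,interpolation=cv2.INTER_CUBIC))
hsv=cv2.cvtColor(im,cv2.COLOR_RGB2HSV)
blk=((hsv[...,2]<50)).astype(np.uint8); blk[:195]=0;blk[232:]=0;blk[:,:255]=0;blk[:,310:]=0
n,l,st,ce=cv2.connectedComponentsWithStats(blk)
for i in range(1,n):
  if st[i,4]>15:
    print(st[i],ce[i],onz(ce[i],K,W,.09))
    pts=np.argwhere(l==i)[:,::-1]; r=cv2.minAreaRect(pts.astype(np.float32)); print(r)
    print(onz(cv2.boxPoints(r),K,W,.092).round(4))
for nm,px,z in (("tinscorners",[(219,140),(290,140),(290,178),(217,178)],.1),("jar",[(384,163),(384,188)],.15),("jarbase",[(384,188)],0),("scr",[(332,165)],.0)):
  print(nm,onz(px,K,W,z).round(3).tolist())
E
```

```text
[[-0.     0.325 -0.946]
 [ 0.001 -0.946 -0.325]
 [-1.    -0.001 -0.   ]]
[258 211   4   8  29] [259.37931034 214.72413793] [[0.56285491 0.10264031 0.09      ]]
((259.5, 214.5), (7.0, 3.0), 90.0)
[[0.5752 0.1071 0.092 ]
 [0.575  0.0971 0.092 ]
 [0.5513 0.0973 0.092 ]
 [0.5515 0.1072 0.092 ]]
[267 210  31   9 238] [281.72689076 213.73529412] [[0.56516035 0.0282288  0.09      ]]
((282.0, 214.0), (8.0, 30.0), 90.0)
[[ 0.5781  0.0771  0.092 ]
 [ 0.5767 -0.0228  0.092 ]
 [ 0.5497 -0.0223  0.092 ]
 [ 0.5511  0.0773  0.092 ]]
tinscorners [[0.821, 0.238, 0.1], [0.818, -0.004, 0.1], [0.685, -0.001, 0.1], [0.688, 0.243, 0.1]]
jar [[0.718, -0.309, 0.15], [0.634, -0.305, 0.15]]
jarbase [[0.67, -0.335, 0.0]]
scr [[0.756, -0.154, 0.0]]
```

View pics/topc.png

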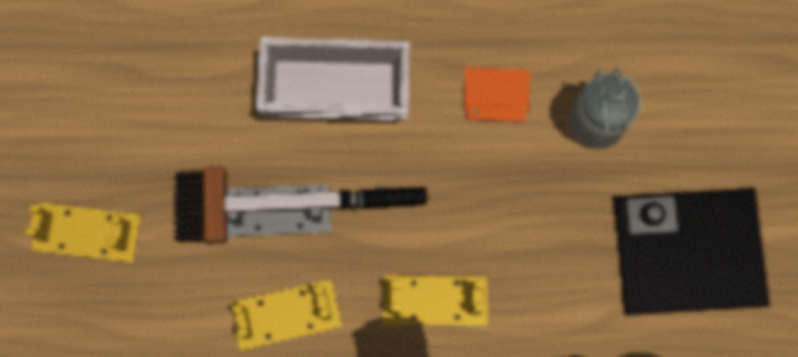

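```bash
python3 -m inch '16 23 -2 0.053 1;16 23 -2 0.053 1;16 23 -2 0.053 1;16 23 -2 0.053 1;16 23 -2 0.053 1;16 23 -2 0.053 1;16 23 -2 0.053 1;16 23 -2 0.053 1' 20
python3 -m inch '16 23 -2 0.053 1;16 23 -2 0.053 1;16 23 -2 0.053 1;16 23 -2 0.053 1;16 23 -2 0.053 1;16 23 -2 0.053 1;16 23 -2 0.053 1;16 23 -2 0.053 1'
python3 -m inch '16 23 -2 0.053 1;16 23 -2 0.053 1;16 23 -2 0.053 1;16 23 -2 0.053 1;16 23 -2 0.053 1;16 23 -2 0.053 1;16 16 -2 0.053 1;0 0 0 0 1'
```

```text
time: 0.87
tool_pos: [0.299, -0.3113, 0.3886]
tool_rot: [2.908, 1.571, 0.524]
contact_force: [0.4, -1.6, 0.3]
opening: 0.0919
time: 1.53
tool_pos: [0.4271, -0.1272, 0.3726]
tool_rot: [0.999, 1.571, -0.962]
contact_force: [0.3, -0.8, -0.2]
opening: 0.0917
time: 2.2
tool_pos: [0.5403, 0.0281, 0.3581]
tool_rot: [2.48, 1.57, 0.894]
contact_force: [-1.8, -0.9, 0.7]
opening: 0.0918
```

```bash
python3 - <<'E'
from h import *
s=readout.observe();print(s["tool_pos"],Ro.from_euler("xyz",s["tool_rot"]).as_matrix().round(3)[:2,1])
im,K,W=cam("wrist");cv2.imwrite("pics/w1.png",im[:,:,::-1])
np.savez("w1.npz",im=im,K=K,W=W)
im,K,W=cam("top");cv2.imwrite("pics/t1.png",im[:,:,::-1])
E
```

```text
[0.54025574 0.02813499 0.35805783] [ 1.    -0.016]
```

View pics/w1.png

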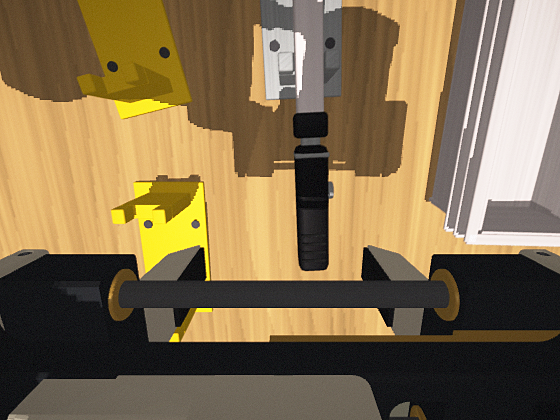

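The wrist view shows the collar at (311,125), the grip from (311,147) to (313,268), and the steel button on the +x side at (331,189).

```bash
python3 - <<'E'
from h import *
d=np.load("w1.npz");im,K,W=d["im"],d["K"],d["W"]
cv2.imwrite("pics/w1c.png",cv2.resize(im[100:280,240:400,::-1],None,fx=3.3,fy=3.3,interpolation=cv2.INTER_CUBIC))
g=im.max(2)<70
for v in range(110,275,8):
    u=np.where(g[v,285:345])[0]+285
    if len(u)<5: print(v,u);continue
    z=.089 if v<140 else .092
    P=onz([[u.min()-.5,v],[u.max()+.5,v]],K,W,z); print(v,u.min(),u.max(),P[:,:2].round(4).tolist(),"mid",P.mean(0)[:2].round(4))
print("button",onz([[331,181],[331,189],[331,197]],K,W,.075).round(4))
print("end",onz([[313,270]],K,W,.092),onz([[313,270]],K,W,.058))
E
```

```text
110 []
118 293 327 [[0.5501, 0.1115], [0.5782, 0.1111]] mid [0.5641 0.1113]
126 293 327 [[0.55, 0.1054], [0.5784, 0.1049]] mid [0.5642 0.1051]
134 293 327 [[0.55, 0.0991], [0.5785, 0.0986]] mid [0.5642 0.0989]
142 []
150 294 326 [[0.5506, 0.0865], [0.5776, 0.0861]] mid [0.5641 0.0863]
158 294 327 [[0.5506, 0.0801], [0.5785, 0.0796]] mid [0.5646 0.0798]
166 294 327 [[0.5505, 0.0735], [0.5787, 0.0731]] mid [0.5646 0.0733]
174 295 327 [[0.5513, 0.0669], [0.5789, 0.0664]] mid [0.5651 0.0667]
182 296 328 [[0.5521, 0.0601], [0.5799, 0.0597]] mid [0.566  0.0599]
190 296 328 [[0.5521, 0.0533], [0.5801, 0.0528]] mid [0.5661 0.0531]
198 296 328 [[0.552, 0.0463], [0.5802, 0.0459]] mid [0.5661 0.0461]
206 296 327 [[0.552, 0.0393], [0.5796, 0.0388]] mid [0.5658 0.0391]
214 297 327 [[0.5528, 0.0321], [0.5797, 0.0317]] mid [0.5663 0.0319]
222 297 327 [[0.5528, 0.0248], [0.5799, 0.0244]] mid [0.5663 0.0246]
230 297 327 [[0.5528, 0.0174], [0.5801, 0.017]] mid [0.5664 0.0172]
238 298 327 [[0.5536, 0.0099], [0.5803, 0.0095]] mid [0.5669 0.0097]
246 298 327 [[0.5536, 0.0023], [0.5805, 0.0018]] mid [0.567  0.0021]
254 298 327 [[0.5536, -0.0054], [0.5807, -0.0059]] mid [ 0.5671 -0.0057]
262 299 327 [[0.5544, -0.0133], [0.5808, -0.0138]] mid [ 0.5676 -0.0136]
270 305 313 [[0.5599, -0.0214], [0.5682, -0.0216]] mid [ 0.5641 -0.0215]
button [[0.5847 0.0576 0.075 ]
 [0.5849 0.0503 0.075 ]
 [0.5851 0.0429 0.075 ]]
end [[ 0.56773309 -0.02156552  0.092     ]] [[ 0.57124122 -0.03863996  0.058     ]]
```

View pics/w1c.png

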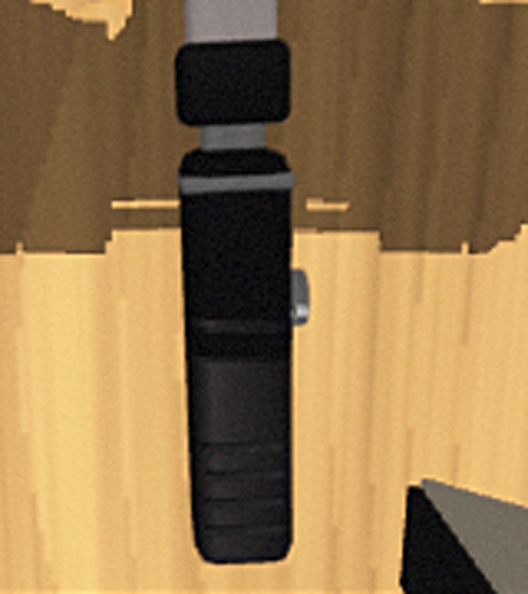

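```bash
python3 -m inch '8 6 -15 0.011 1;8 6 -15 0.011 1;5 6 -15 0.011 1;5 4 -15 0.011 1;0 0 0 0 1;0 0 0 0 1;0 0 0 0 1'
python3 - <<'E'
from h import *
s=readout.observe();print(s["tool_pos"],Ro.from_euler("xyz",s["tool_rot"]).as_matrix().round(3)[:2,:2],s["qvel"].round(4))
im,K,W=cam("wrist");cv2.imwrite("pics/w2.png",im[:,:,::-1])
s=readout.observe();print(s["tool_pos"])
np.savez("w2.npz",im=im,K=K,W=W)
g=im.max(2)<70
for v in range(100,290,8):
    u=np.where(g[v,240:345])[0]+240
    if len(u)<5: continue
    P=onz([[u.min()-.5,v],[u.max()+.5,v]],K,W,.092); print(v,u.min(),u.max(),"mid",P.mean(0)[:2].round(4),np.ptp(P[:,0]).round(4))
E
```

```text
time: 2.88
tool_pos: [0.5643, 0.0467, 0.2996]
tool_rot: [1.194, 1.57, -0.355]
contact_force: [0.1, -0.5, -0.3]
opening: 0.0917
[0.56432637 0.04669292 0.29962902] [[ 0.001  1.   ]
 [-0.     0.022]] [ 0.0019 -0.01   -0.0097  0.0013 -0.005  -0.0013]
[0.56442948 0.04676373 0.29991649]
140 264 306 mid [0.565  0.1146] 0.0265
148 264 306 mid [0.5651 0.1098] 0.0267
156 264 306 mid [0.5652 0.1049] 0.0269
164 264 306 mid [0.5653 0.0999] 0.0271
180 267 304 mid [0.5658 0.0898] 0.0243
188 268 300 mid [0.565  0.0846] 0.0213
196 265 306 mid [0.5661 0.0793] 0.0273
204 266 306 mid [0.5665 0.074 ] 0.0269
212 266 305 mid [0.5663 0.0685] 0.0264
220 266 306 mid [0.5668 0.063 ] 0.0273
228 266 305 mid [0.5666 0.0574] 0.0268
236 266 305 mid [0.5667 0.0517] 0.027
244 267 305 mid [0.5672 0.0459] 0.0266
252 267 305 mid [0.5673 0.04  ] 0.0268
260 267 304 mid [0.5671 0.0341] 0.0263
268 267 304 mid [0.5672 0.028 ] 0.0265
276 268 304 mid [0.5677 0.0218] 0.026
284 240 344 mid [0.5721 0.0156] 0.0745
```

View pics/w2.png

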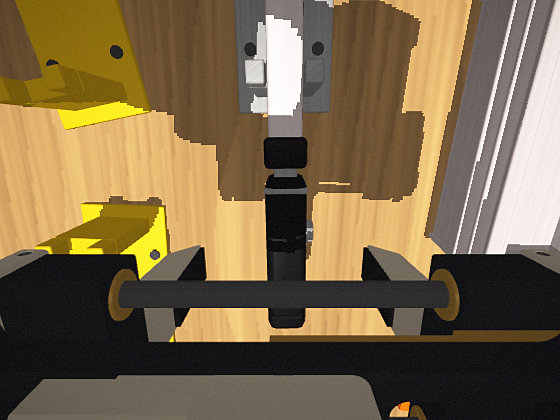

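```bash
python3 -m inch '2 3 -11 0.005 1;0 0 -11 0 1;0 0 -11 0 1;0 0 -11 0 1;0 0 -11 0 1;0 0 -11 0 1;0 0 0 0 1;0 0 0 0 1'
python3 - <<'E'
from h import *
im,K,W=cam("wrist");cv2.imwrite("pics/w3.png",im[:,:,::-1])
s=readout.observe();print(s["tool_pos"],s["contact_force"])
E
```

```text
time: 3.6
tool_pos: [0.5664, 0.0505, 0.2317]
tool_rot: [-1.64, 1.569, 3.1]
contact_force: [-0.0, -0.9, 0.1]
opening: 0.0919
[0.56665054 0.05048025 0.232549  ] [-0.23621027 -0.61646688  0.05357327]
```

View pics/w3.png

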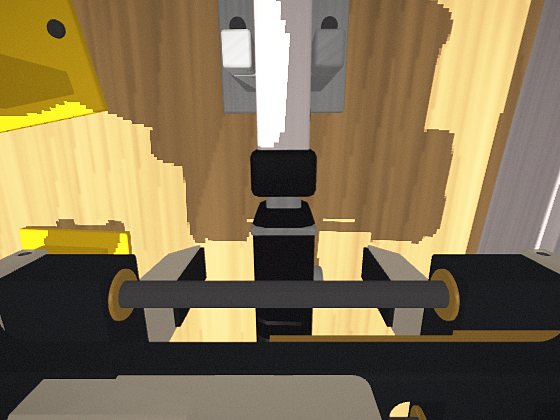

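```bash
python3 -m inch '0 0 1 0 0;0 0 1 0 0;0 0 0 0 0;0 0 0 0 0;0 0 0 0 0;0 0 0 0 0;0 0 0 0 0;0 0 0 0 0' 22
python3 -m inch '0 0 0 0 0;0 0 0 0 0'
python3 - <<'E'
from h import *
im,K,W=cam("wrist");cv2.imwrite("pics/w4.png",im[:,:,::-1])
s=readout.observe();print(s["tool_pos"],s["contact_force"],s["torque"],s["opening"])
E
```

```text
time: 4.32
tool_pos: [0.5665, 0.0505, 0.2348]
tool_rot: [1.376, 1.571, -0.167]
contact_force: [0.5, 0.1, -0.4]
opening: 0.0431
time: 4.48
tool_pos: [0.5665, 0.0505, 0.2347]
tool_rot: [-1.162, 1.571, -2.704]
contact_force: [-1.9, -0.8, 1.2]
opening: 0.0299
[0.56636101 0.05045834 0.2347155 ] [-1.14162818 -0.2295497   2.28263804] [0.00650251 0.0388609  0.24819295] 0.028152557070026504
```

View pics/w4.png

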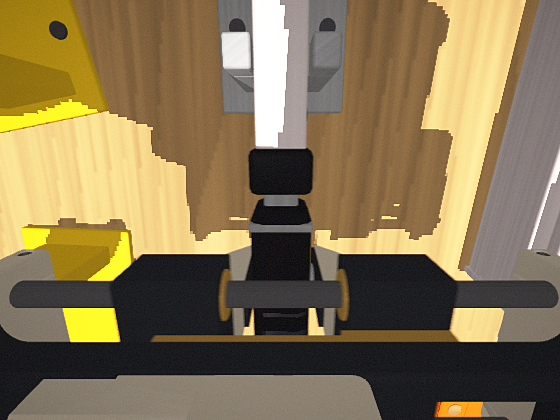

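```bash
python3 -m inch '0 0 0 0 0;0 0 0 0 0;0.2 -6 0 0 0;0.2 -6 0 0 0;0.2 -6 0 0 0;0.2 -6 0 0 0;0.2 -6 0 0 0;0 0 0 0 0'
python3 - <<'E'
from h import *
im,K,W=cam("wrist");cv2.imwrite("pics/w5.png",im[:,:,::-1])
s=readout.observe();print(s["tool_pos"],s["contact_force"],s["torque"],s["opening"])
E
```

```text
time: 5.2
tool_pos: [0.5676, 0.019, 0.2347]
tool_rot: [-0.174, 1.57, -1.718]
contact_force: [-2.0, -1.5, 1.9]
opening: 0.0281
[0.56751532 0.01931456 0.23471965] [-3.12868343 -1.78789096  1.70931986] [-0.17485254  0.30994925  0.3337566 ] 0.02804768313836683
```

View pics/w5.png

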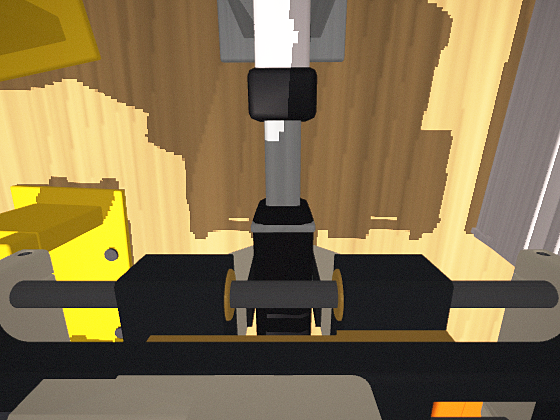

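The handle slides: the inner tube now shows between the collar at (282,94) and the grip at (282,210). I'll keep drawing.

```bash
python3 -m inch '0.2 -8 0 0 0;0.2 -8 0 0 0;0.2 -8 0 0 0;0.2 -8 0 0 0;0.2 -8 0 0 0;0.2 -8 0 0 0;0.2 -8 0 0 0;0.2 -8 0 0 0'
python3 -m inch '0.2 -8 0 0 0;0.2 -8 0 0 0;0.2 -5 0 0 0;0 -3 0 0 0;0 0 0 0 0'
python3 - <<'E'
from h import *
im,K,W=cam("wrist");cv2.imwrite("pics/w6.png",im[:,:,::-1])
s=readout.observe();print(s["tool_pos"],s["contact_force"],s["torque"],s["opening"])
E
```

```text
time: 5.92
tool_pos: [0.5692, -0.0445, 0.2347]
tool_rot: [1.558, 1.57, 0.015]
contact_force: [-0.4, 1.2, 0.1]
opening: 0.0284
time: 6.33
tool_pos: [0.5698, -0.0685, 0.2348]
tool_rot: [0.356, 1.57, -1.187]
contact_force: [-0.7, -1.2, -0.5]
opening: 0.0284
[ 0.56979629 -0.06819472  0.2347607 ] [-0.0442015  -0.94051162 -0.54594828] [-0.21704402 -0.07191428  0.10980559] 0.028532495285981542
```

View pics/w6.png

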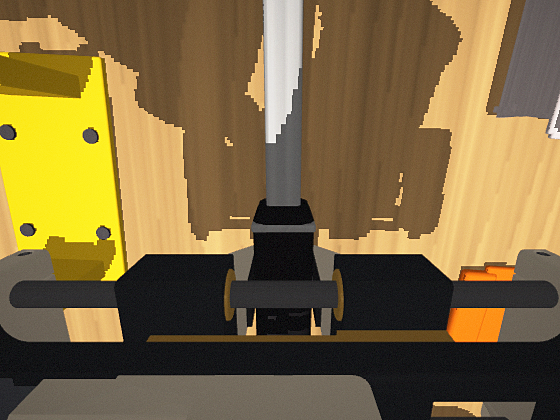

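```bash
python3 -m inch '0 -2 0 0 0;0 -2 0 0 0;0 0 0 0 0'; python3 -m inch '0 -1.5 0 0 0;0 -1.5 0 0 0;0 0 0 0 0'
```

```text
time: 6.63
tool_pos: [0.5698, -0.0715, 0.2348]
tool_rot: [1.63, 1.571, 0.087]
contact_force: [-0.6, -0.4, -0.0]
opening: 0.0278
time: 6.88
tool_pos: [0.5697, -0.0739, 0.2347]
tool_rot: [3.101, 1.569, 1.558]
contact_force: [0.2, 5.3, 0.5]
opening: 0.0282
```

```bash
python3 -m inch '0 -1.5 0 0 0;0 0 0 0 0;0 0 0 0 0'; python3 - <<'E'
from h import *
im,K,W=cam("top");cv2.imwrite("pics/t2.png",cv2.resize(im[120:290,95:475,::-1],None,fx=2.1,fy=2.1,interpolation=cv2.INTER_CUBIC))
im,K,W=cam("scene");cv2.imwrite("pics/s2.png",im[:,:,::-1])
im,K,W=cam("wrist");cv2.imwrite("pics/w7.png",im[:,:,::-1])
E
```

```text
time: 7.13
tool_pos: [0.5697, -0.0743, 0.2347]
tool_rot: [-3.109, 1.568, 1.632]
contact_force: [1.1, 11.2, 1.1]
opening: 0.0282
```

View pics/t2.png

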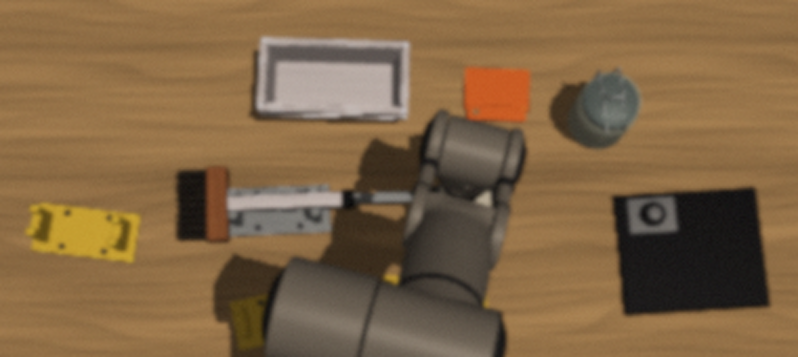

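View pics/s2.png

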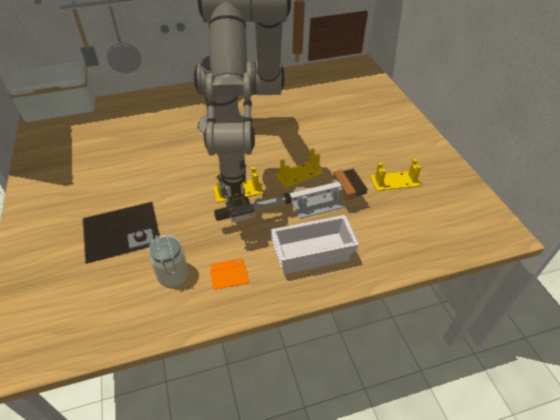

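View pics/w7.png

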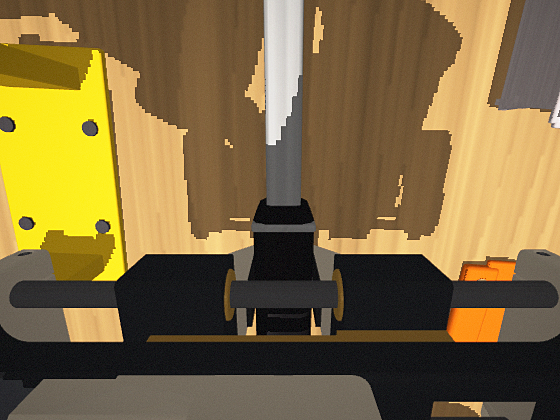

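```bash
python3 -m inch '0 0 0 0 1;0 0 0 0 1;0 0 0 0 1;0 0 0 0 1;0 0 0 0 1;0 0 0 0 1;0 0 0 0 1'; python3 - <<'E'
from h import *
im,K,W=cam("wrist");cv2.imwrite("pics/w8.png",im[:,:,::-1])
s=readout.observe();print(s["tool_pos"],s["contact_force"],s["torque"],s["opening"])
E
```

```text
time: 7.87
tool_pos: [0.5697, -0.0763, 0.2347]
tool_rot: [0.64, 1.571, -0.903]
contact_force: [0.1, 0.6, 0.3]
opening: 0.07
[ 0.56973592 -0.07622317  0.23476285] [ 0.11496891 -0.37636657  0.30839137] [-0.0229319  -0.05563301  0.03228171] 0.07477272792257443
```

View pics/w8.png

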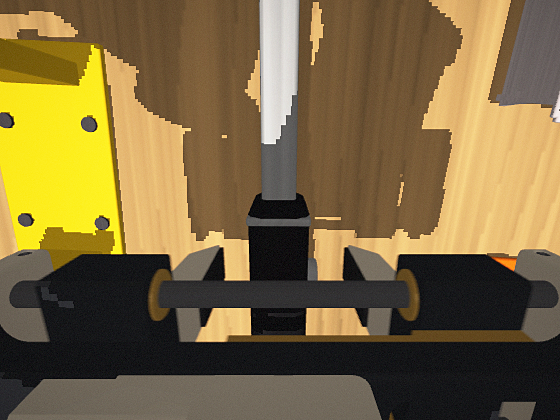

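The button stands out again at (312,270), so the handle looks locked. I'll go up and over to the middle of the cradle.

```bash
python3 -m inch '0 0 15 0 1;0 0 20 0 1;0 0 25 0 1;0 0 25 0 1;0 0 15 0 1;-0.2 15 0 0 1;-0.2 25 0 0 1;-1 30 0 0 1' 
python3 -m inch '-1 30 0 0 1;-1 30 0 0 1;-1 30 0 0 1;-1 30 0 0 1;-1 30 0 0 1;-1 30 0 0 1;0 20 0 0 1;0 0 0 0 1'
python3 -m inch '0 0 0 0 1;0 0 0 0 1'
python3 - <<'E'
from h import *
s=readout.observe();print(s["tool_pos"],s["contact_force"],Ro.from_euler("xyz",s["tool_rot"]).as_matrix().round(3)[:2,:2])
im,K,W=cam("wrist");cv2.imwrite("pics/w9.png",im[:,:,::-1]);np.savez("w9.npz",im=im,K=K,W=W)
im,K,W=cam("scene");cv2.imwrite("pics/s3.png",cv2.resize(im[130:290,140:440,::-1],None,fx=2.6,fy=2.6,interpolation=cv2.INTER_CUBIC))
E
```

```text
time: 8.58
tool_pos: [0.5684, -0.0065, 0.3352]
tool_rot: [1.147, 1.569, -0.398]
contact_force: [0.5, 1.3, 0.2]
opening: 0.0915
time: 9.25
tool_pos: [0.5618, 0.1975, 0.3347]
tool_rot: [2.9, 1.57, 1.361]
contact_force: [-0.3, -0.3, 0.6]
opening: 0.0916
time: 9.42
tool_pos: [0.5623, 0.1934, 0.3346]
tool_rot: [-0.434, 1.57, -1.977]
contact_force: [0.4, 1.1, -0.8]
opening: 0.092
[0.56233814 0.19339257 0.33459079] [ 0.3891415   1.06314365 -0.81755437] [[-0.     1.   ]
 [-0.001  0.028]]
```

View pics/w9.png

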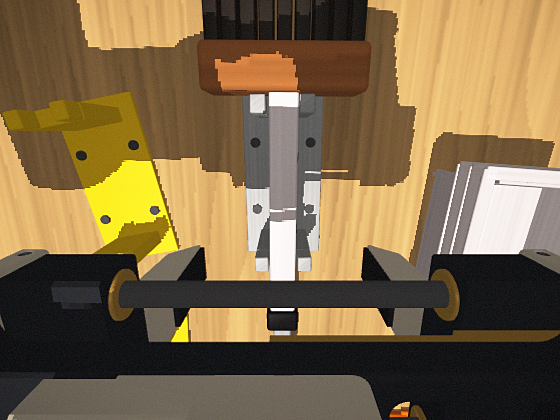

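View pics/s3.png

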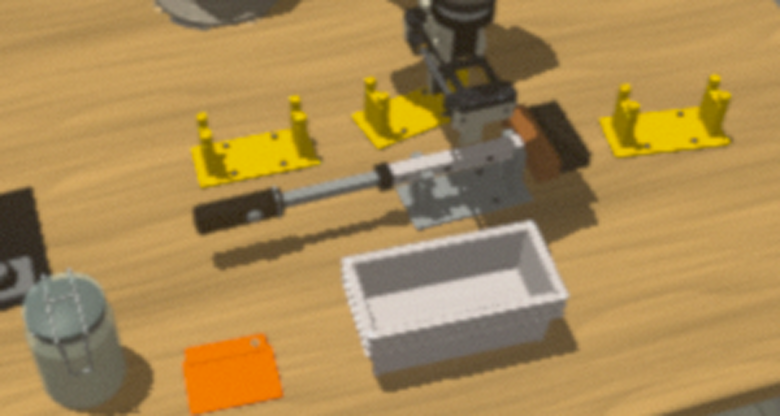

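```bash
python3 - <<'E'
from h import *
d=np.load("w9.npz");im,K,W=d["im"],d["K"],d["W"]
cv2.imwrite("pics/w9c.png",cv2.resize(im[30:280,190:380,::-1],None,fx=2.4,fy=2.4,interpolation=cv2.INTER_CUBIC))
print("head front edge/back",onz([[284,95],[284,42]],K,W,.092).round(4))
for v in (120,160,200,240,270): print(v,onz([[268.5,v],[298,v]],K,W,.086).round(4).tolist())
print("posts",onz([[258,95],[258,112],[262,250],[262,262],[262,271]],K,W,.082).round(4))
print("proj posts y",proj([[.562,y,.082] for y in (.15,.16,.28,.29)],K,W))
E
```

```text
head front edge/back [[0.561  0.2908 0.092 ]
 [0.56   0.324  0.092 ]]
120 [[0.55, 0.274, 0.086], [0.5718, 0.2746, 0.086]]
160 [[0.5504, 0.2448, 0.086], [0.5729, 0.2454, 0.086]]
200 [[0.5508, 0.2134, 0.086], [0.5742, 0.214, 0.086]]
240 [[0.5512, 0.1794, 0.086], [0.5756, 0.1801, 0.086]]
270 [[0.5516, 0.1521, 0.086], [0.5767, 0.1528, 0.086]]
posts [[0.5418 0.2914 0.082 ]
 [0.5419 0.2796 0.082 ]
 [0.5456 0.1687 0.082 ]
 [0.5457 0.1575 0.082 ]
 [0.5458 0.149  0.082 ]]
proj posts y [[280.70638061 270.42647329]
 [280.99177218 259.84656957]
 [284.97545142 112.16546634]
 [285.36229843  97.82445423]]
```

View pics/w9c.png

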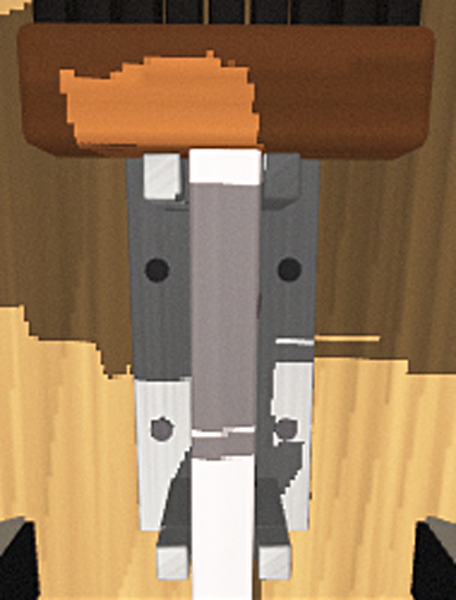

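```bash
python3 -m inch '0 8 -15 0 1;0 8 -20 0 1;0 6 -20 0 1;0 0 -16 0 1;0 0 -10 0 1;0 0 -10 0 1;0 0 -9 0 1;0 0 0 0 1'
python3 - <<'E'
from h import *
im,K,W=cam("wrist");cv2.imwrite("pics/w10.png",im[:,:,::-1])
s=readout.observe();print(s["tool_pos"],s["contact_force"])
E
```

```text
time: 10.18
tool_pos: [0.5622, 0.2153, 0.2333]
tool_rot: [-1.316, 1.569, -2.86]
contact_force: [0.1, 0.6, -0.2]
opening: 0.092
[0.56237314 0.21549028 0.23424753] [-0.19912532 -0.83574662  0.62974693]
```

View pics/w10.png

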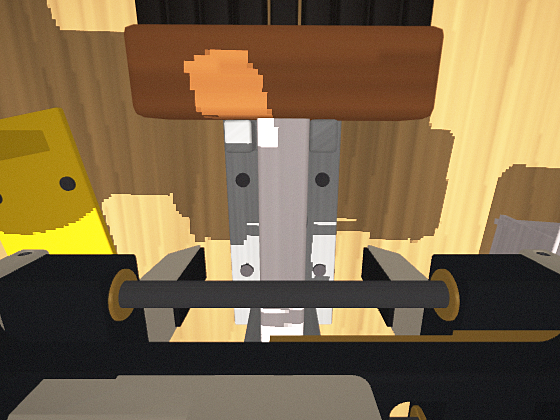

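```bash
python3 -m inch '0 0 0 0 0;0 0 0 0 0;0 0 0 0 0;0 0 0 0 0;0 0 0 0 0;0 0 0 0 0;0 0 0 0 0;0 0 0 0 0' 45
python3 -m inch '0 0 0 0 0;0 0 0 0 0;0 0 0 0 0;0 0 0 0 0;0 0 0 0 0'
python3 -m inch '0 1 0 0 0;0 1 2 0 0;0 0 4 0 0;0 0 6 0 0;0 0 6 0 0;0 0 6 0 0;0 0 6 0 0;0 0 0 0 0'
python3 - <<'E'
from h import *
im,K,W=cam("wrist");cv2.imwrite("pics/w11.png",im[:,:,::-1])
im,K,W=cam("scene");cv2.imwrite("pics/s4.png",cv2.resize(im[130:290,140:440,::-1],None,fx=2.6,fy=2.6,interpolation=cv2.INTER_CUBIC))
s=readout.observe();print(s["tool_pos"],s["contact_force"],s["torque"],s["opening"])
E
```

```text
time: 10.9
tool_pos: [0.5623, 0.216, 0.2348]
tool_rot: [1.497, 1.571, -0.046]
contact_force: [-0.8, 0.5, 0.4]
opening: 0.0432
time: 11.32
tool_pos: [0.5621, 0.216, 0.2347]
tool_rot: [-1.344, 1.57, -2.887]
contact_force: [-2.1, -0.4, 1.1]
opening: 0.0215
time: 11.98
tool_pos: [0.5628, 0.2181, 0.2666]
tool_rot: [1.787, 1.567, 0.244]
contact_force: [-0.0, -0.2, -2.5]
opening: 0.0219
[0.5624179  0.21798121 0.26526011] [-0.42566703  0.71142602 -3.43647213] [-0.00821561 -0.08091398  0.0080877 ] 0.02199038457864493
```

View pics/w11.png

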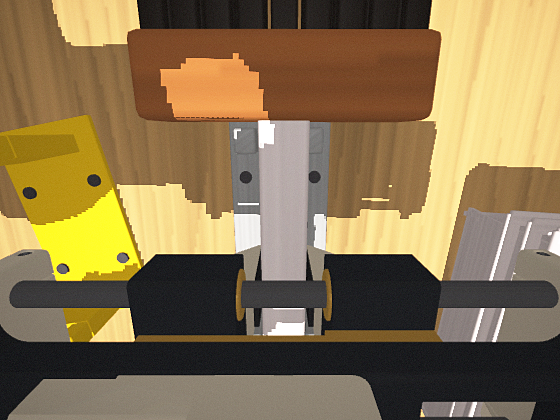

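View pics/s4.png

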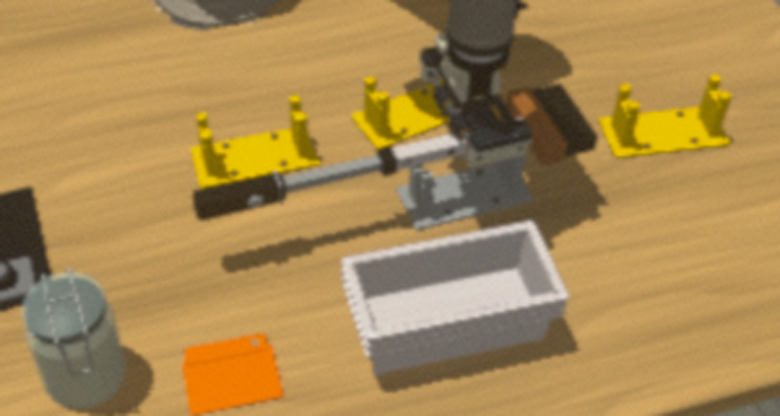

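Held level, with about 3 N of weight on the wrist. I'll lift on.

```bash
python3 -m inch '0 0 8 0 0;0 0 14 0 0;0 0 16 0 0;0 0 16 0 0;0 0 14 0 0;0 0 12 0 0;0 0 8 0 0;0 0 4 0 0'
python3 -m inch '0 0 0 0 0;0 0 0 0 0;0 0 0 0 0;0 0 0 0 0;0 0 0 0 0;0 0 0 0 0'
python3 - <<'E'
from h import *
im,K,W=cam("wrist");cv2.imwrite("pics/w12.png",im[:,:,::-1])
im,K,W=cam("scene");cv2.imwrite("pics/s5.png",cv2.resize(im[110:290,140:440,::-1],None,fx=2.6,fy=2.6,interpolation=cv2.INTER_CUBIC)); np.savez("s5.npz",im=im,K=K,W=W)
s=readout.observe();print(s["tool_pos"],s["contact_force"],s["torque"],s["opening"],s["qvel"].round(3))
E
```

```text
time: 12.75
tool_pos: [0.5624, 0.218, 0.3581]
tool_rot: [1.783, 1.569, 0.24]
contact_force: [0.3, 0.0, -3.0]
opening: 0.0216
time: 13.25
tool_pos: [0.5623, 0.218, 0.3563]
tool_rot: [-1.334, 1.57, -2.877]
contact_force: [-0.2, -0.0, -4.1]
opening: 0.0218
[0.56234323 0.21797638 0.35648677] [ 0.43130762  0.54831901 -3.08909799] [-0.0004113  -0.10520311  0.02866181] 0.02175171634316753 [ 0.002 -0.002 -0.002  0.003 -0.003  0.   ]
```

View pics/w12.png

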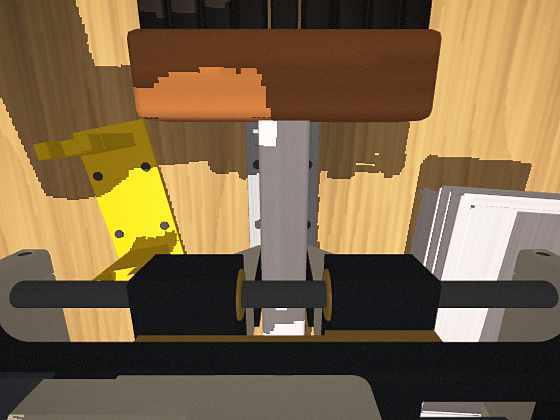

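View pics/s5.png

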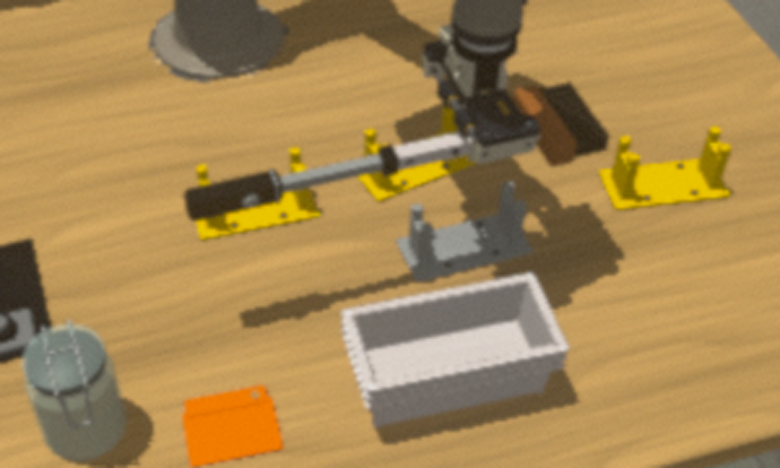

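```bash
python3 - <<'E'
from h import *
d=np.load("s5.npz");K,W=d["K"],d["W"]
for L in(.305,.365):
  p=proj([[.5622+.028*L,.216-L,.197]],K,W)[0]; print(L,(p-[140,110])*2.6)
from cell import workorder
print(workorder.hand_in())
E
```

```text
0.305 [232.8672103  195.65958589]
0.365 [183.14203196 207.00990457]
the job is handed in; nothing more can be done
None
```

I squeezed in the brush's release button and drew the grip out about 124 mm, including the play in the cradle. It came up against the solid end, with the wrist force rising to 11 N. I then let go of the button, regripped the outer tube between the posts at 45 N and lifted the brush about 12 cm. The job is handed in with the arm still holding it.

**Last checks, none failed or disagreed:**
- **Length and lock:** the grip end appeared within about 2 pixels (before enlargement) of where it should be at 365 mm, the second stop; at the first stop it would have been about 18 pixels off. After release, the pictures showed the button standing out again. I could not read either joint directly.
- **Height and level:** the brush axis is at about 0.197 m by the arm's own position, and level as far as the pictures show.
- **Support:** there is a visible gap to the cradle, and the wrist carries about 3 N, which matches the brush's weight. The opening of 21.8 mm matches the 22 mm tube, and the arm is at rest.
- **Surroundings:** the tins, jar and scraper look unmoved in the pictures, and the arm stayed well away from the heat mat's button. The clock stood at about 13 s.

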